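Slide the specimen holder under the test bridge

ROBOT

A 6-joint arm with a two-finger parallel gripper is mounted at the origin on the work surface. World frame = base frame: x ahead of the robot, y to its left, z up, the work surface at z = 0. Lengths are in mm, angles in degrees, forces in N, time in s.
With the tool pointing down it reaches from about 350 to 850 mm from the base axis. Payload 8.1 kg.
Tool frame: the origin (TCP) lies on the centre line of the jaws, within the pads' length; the fingertips stand 19 mm ahead of it and the grasp point (between the pads) is the TCP; z points along the fingers, y is the line along which they close (so a half turn about z gives the same grasp; the last joint's range is limited). The gripper opens to 85 mm and grips with 20 to 120 N. Pads are 22 mm wide; open, the fingers measure 114 mm over their backs; the gripper's body (76 mm by 85 mm) begins 54 mm behind the grasp point. The pads swing forward as they close: fully open they stand 13 mm farther back than shut.
Start: joints at [-76.857, 7.471, 85.268, -0, 87.261, -4.893], TCP at [185.796, -570.513, 222.992] pointing down, gripper open.
Joint ranges: [-169.43, 169.43], [-51.17, 129.36], [1.28, 143.12], [-76.62, 256.62], [0, 156.53], [-152.29, 152.29]. Speed limits (degrees/s): [136.94, 136.94, 159.86, 180, 180, 180].

INTERFACE

Orientations are given as [roll, pitch, yaw] about the fixed x, y, z axes, in that order (R = Rz(yaw) Ry(pitch) Rx(roll)).
In Python, from bench import r gives the robot as it stands. The module is installed in compiled form; this text tells all that it offers.
- The arm moves only by the tool servo_tool, never from a script. Its arguments are lists of equal length, an entry for each row: "fingers": the finger opening in m, from 0 to 0.0854; "linear": the shift along the tool's x, y, z in m, a list of three; "rotation": the turn, a rotation vector about the tool's x, y, z in degrees, a list of three. A call has 1 to 10 rows; each row is the pose to reach, as a shift and turn from the pose commanded when the call began, along the tool's axes at that moment; what a row does not reach only later rows make up. A row lasts 1/10 s, in which the tool goes at most 50 mm and 8.59 degrees, less where a joint would pass 70% of its speed; a pose out of reach is approached as far as the arm can. A call with a gripper value outside its range is refused whole. The fingers move at their own pace and stop on an object; "force" is the grip in N (left out, the last holds). Time passes only in rows, so rows that repeat a pose let the fingers close. It gives the time, the measured TCP pose, the force, the opening and the grip force at its end, in the units of the state.
- r.sense(): the state, without advancing time (a new reading comes with each control period).
- r.snapshot(name): name is "side" or "top" or "wrist"; returns a dict with "frame" (400x640x3 uint8, red, green, blue), "fx", "fy", "cx", "cy" (pixels), "k1" (the pictures are not rectified: a ray, as slopes to the right and down, at radius r is drawn at 1 + k1 r^2 times it, then the intrinsics apply), "camera_from_world" (4x4, takes a point from world to camera coordinates). Camera axes: x right, y up, looking along -z (the intrinsics and any distortion apply to the point x, -y, -z); pixel columns grow to the right and rows downward; lengths in mm; the calibration is good to about 2 mm. A picture is of the moment at which its call begins. There is no depth.
- r.hand_in(): hands the job in; it is judged then, once.
The state is a dict: "time": time; "joint_pos": joint angles; "qd": joint speeds; "joint_efforts": joint torques, N m; "tool_pos": TCP position; "tcp_rot": TCP orientation; "ft_force": force on the tool from outside, world axes, zero at the start; "wrist_torque": the same for the moment, N m; "finger_gap": finger opening in mm; "grip_force": force on a finger pad.
Only numpy, scipy, OpenCV 4.12 (cv2) and the standard library are available. Lean on these libraries where they do the work, as an engineer would, in place of code of your own. Each camera call takes 0.05 s, during which the arm holds its last target. There are 200 camera calls.

TASK

Push the flat specimen holder along the bed of the test rig, specimen end first, between the guides and under the low bridge until its front edge is up against the end stop. Keep the holder flat on the bed, never lifted or tipped, do not touch the specimen or the bridge, and leave the spare specimen, the jar and the screwdriver where they are. Finish with the hand clear.

Things in the scene. Friction and masses are not known exactly. Their poses are not given: they have to be found in the camera images.
- holder: loose flat aluminium plate, 150 (its x) x 90 (its y) x 10 mm high, about 0.4 kg, too wide to be gripped across; origin at the centre of its underside; its +x end is the front, nearer to the specimen, and its -x end is the tail. It starts flat on the bed, front roughly towards the bridge, up to 25 mm off the centre line and up to 20 degrees askew
- specimen: brass disc 28 mm across and 14 mm high fixed on top of the holder, 25 mm ahead of the holder's centre; origin at the centre of its underside; its top is 24 mm above the bed. Must not be touched
- rig: fixed dark steel bed 450 (x) x 250 (y) mm on a 470 x 270 mm wooden board; origin on the desk; bed top 20 mm above the desk (z = 0), from x = -255 to +195 mm and y = -125 to +125 mm. Its +x axis, the direction to slide the holder, points roughly to the robot's left; centre line is y = 0. The guides, end stop and bridge columns belong to it
- mouth (a point): point on the bed at rig x = 5 mm, y = 0: the wide mouth of the two steel guides, 10 mm high. Their inner faces narrow like a funnel from about y = +-75 mm here to y = +-49 mm at rig x = 50 mm, then run straight to x = 150 mm (4 mm play on each side of the holder). Axes as the rig's
- stop (a point): centre of the foot of the steel end stop's face, on the bed at rig x = 150 mm, y = 0; the stop is 90 mm wide, 12 mm high. With the holder's front edge against it, the tail is at rig x = 0, outside the guides and 78 mm short of the bridge
- bridge: white crossbeam over the guides, 44 (x) x 184 (y) x 30 mm, carried by two columns at y = +-80 mm, with a round measuring head on top; origin at the centre of the beam's underside, 29 mm above the bed at rig x = 100 mm; the head's top is 136 mm above the desk. The specimen passes under it with 5 mm headroom. Must not be touched
- seat (a point): point on the bed (rig x = 75 mm, y = 0) where the holder's origin must end up; axes as the rig's: x is the slide direction, z up
- spare: loose spare brass specimen, 28 mm across, 14 mm high, standing on the bed beside the guides near the edge away from the robot (rig -y); origin at the centre of its underside
- jar: small white plastic jar with a black lid, 44 mm across, 65 mm high, on the desk to the robot's left; origin at the centre of its underside
- driver: screwdriver 160 mm long lying on the desk to the robot's right; origin at its middle
Mind the look-alikes: they are no part of the job. There is more than one size of the holder; the one meant has the size given above.

How it is judged (in metres and radians):
At the end, for the whole second after the job is handed in: The holder lies flat and at rest on the bed between the guides, its origin within 4 mm of the seat along the slide (front edge at the stop) and 7 mm across, within 4.5 degrees of straight, the specimen under the bridge within 12 mm of its centre (x of holder in the frame of seat between -0.004 and 0.004 m and y of holder in the frame of seat between -0.007 and 0.007 m and z of holder in the frame of seat between -0.003 and 0.003 m and angle between the x axis of holder and the x axis of seat, either way round below 0.08 rad and angle between holder's own z axis and vertical below 0.03 rad and horizontal distance between specimen and bridge below 0.012 m and linear speed of holder below 0.01 m/s); the robot touches nothing.
It fails at once if the holder is lifted off the bed (origin more than 6 mm up) or tipped (more than 6 degrees) (z of holder in the frame of seat above 0.006 m or angle between holder's own z axis and vertical above 0.105 rad).
It fails at once if the holder or specimen strikes the bridge (contact force between holder and bridge above 1 N).
It fails at once if the robot touches the specimen (contact force between any of the fingers, the arm and specimen above 0.5 N).
It fails at once if the robot touches the bridge (contact force between any of the fingers, the arm and bridge above 1 N).
It fails at once if the spare specimen, the jar or the screwdriver is moved by more than 15 mm (distance of any of spare, jar, driver from where it was at the start of the episode above 0.015 m).
It also fails if it takes over 58 s, if anything falls off the work surface, if the arm or the gripper's body presses on something with over 40 N, if the wrist force passes 120 N, or if a joint passes its speed limit or range.

## Working session

There is one attempt and no reset: what is moved stays moved. The work goes in short steps, Python scripts to look and compute and a tool call to move; the robot and the scene stay as the last step left them, time stands still between calls to the robot, and variables do not carry over. Pictures are saved under pics/ and viewed, at most 10 in all, crops included, and the job is handed in when it is done.

Besides the shell and the picture viewer there is one more tool, called after "Request:" in YAML: its name, and indented under it one key for each argument. servo_tool: Moves the arm, as the interface text tells. Its arguments: {"type":"object","properties":{"fingers":{"type":"array","items":{"type":"number"}},"linear":{"type":"array","items":{"type":"array","items":{"type":"number"}}},"rotation":{"type":"array","items":{"type":"array","items":{"type":"number"}}},"force":{"type":"number"}},"required":["fingers","linear","rotation"]}

```bash
mkdir -p pics
cat > h.py <<'E'
import numpy as np, cv2
from bench import r
def ray(s,u,v):
    x=(u-s["cx"])/s["fx"]; y=(v-s["cy"])/s["fy"]
    a,b=x,y
    for _ in range(20):
        k=1+s["k1"]*(a*a+b*b); a,b=x/k,y/k
    M=np.array(s["camera_from_world"]); R=M[:3,:3]; t=M[:3,3]
    return -R.T@t, R.T@np.array([a,-b,-1.])
def onz(s,u,v,z):
    o,d=ray(s,u,v); return o+d*(z-o[2])/d[2]
def proj(s,p):
    M=np.array(s["camera_from_world"]); c=M[:3,:3]@np.array(p,float)+M[:3,3]
    a,b=c[0]/-c[2],-c[1]/-c[2]; k=1+s["k1"]*(a*a+b*b)
    return s["cx"]+s["fx"]*a*k, s["cy"]+s["fy"]*b*k
def snap(n,f):
    s=r.snapshot(n); cv2.imwrite(f"pics/{f}.png",s["frame"][:,:,::-1]); np.save(f"pics/{f}.npy",s,allow_pickle=True); return s
def load(f): return np.load(f"pics/{f}.npy",allow_pickle=True).item()
E
python3 - <<'E'
from h import *
for n in("top","side"):
    s=snap(n,n+"0"); o,d=ray(s,320,200); print(n,o,d,s["fx"],s["k1"])
E
```

```text
top [ 282.54254889  -19.90764152 1146.31350015] [ 0.18647347 -0.00851525 -0.98245457] 443.55725847720834 -0.0319281858152379
side [100.83706946 808.77856428 923.29301128] [ 0.29882562 -0.65736628 -0.69192533] 450.5250682366354 -0.10544951666153475
```

View pics/top0.png

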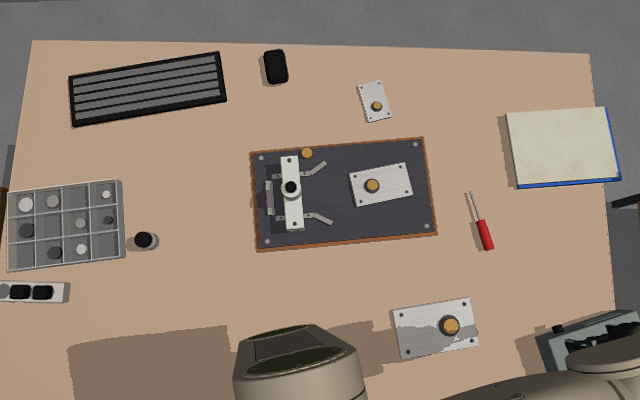

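View pics/side0.png

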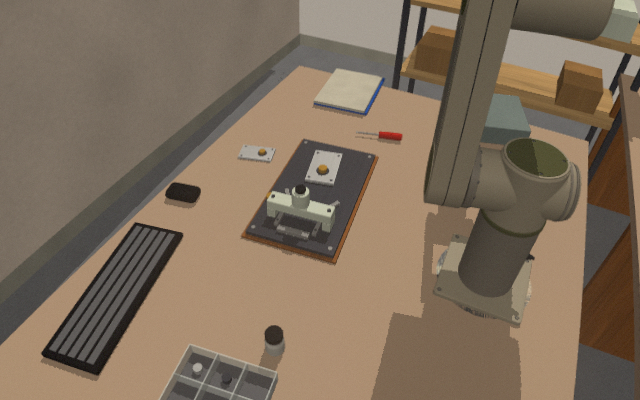

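The top view shows three plates with a brass disc. They are at (381,184) on the bed, a small one at (375,101), and a large one at (436,327) on the desk. The one on the bed at (381,184) fits, since it lies on the bed facing the bridge, and I'll check its size. The bridge is at (292,190), spare (307,153), jar (146,240), driver (482,222).

```bash
cat > meas.py <<'E'
from h import *
def rig(s):
    f=cv2.cvtColor(s["frame"],cv2.COLOR_RGB2HSV)
    m=np.zeros(f.shape[:2],np.uint8); m[125:265,235:450]=1
    d=((f[...,2]<95)&(f[...,1]<110)&(m>0)).astype(np.uint8)
    d=cv2.morphologyEx(d,cv2.MORPH_OPEN,np.ones((3,3)))
    c=max(cv2.findContours(d,0,2)[0],key=cv2.contourArea)
    w=np.array([onz(s,*p[0],20)[:2] for p in cv2.convexHull(c)],np.float32)
    return cv2.minAreaRect(w)
def holder(s,rc,rad=45):
    g=cv2.cvtColor(s["frame"],cv2.COLOR_RGB2HSV)
    m=((g[...,2]>120)&(g[...,1]<70)).astype(np.uint8)
    b=((g[...,1]>110)&(g[...,2]>90)).astype(np.uint8)
    x,y=rc; k=np.zeros_like(m); k[max(0,y-rad):y+rad,max(0,x-rad):x+rad]=1
    c=max(cv2.findContours(m*k,0,2)[0],key=cv2.contourArea)
    w=np.array([onz(s,*p[0],30)[:2] for p in cv2.convexHull(c)],np.float32)
    return cv2.minAreaRect(w),c
E
python3 - <<'E'
from meas import *
s=load("top0"); R=rig(s); print("bed",R, cv2.boxPoints(R).tolist())
for n,rc,q in(("bed",(381,184),45),("small",(375,101),28),("large",(436,327),55)):
    print(n,holder(s,rc,q)[0])
H=holder(s,(381,184))[0]; print(cv2.boxPoints(H).tolist())
print("disc",onz(s,372,185,44))
cv2.imwrite("pics/crop0.png",cv2.resize(s["frame"][125:265,240:450,::-1],None,fx=3.5,fy=3.5,interpolation=2))
print(r.sense()["tcp_rot"])
E
```

```text
bed ((520.1099853515625, -87.60383605957031), (250.0749969482422, 449.3424072265625), 6.582150936126709) [[370.14312744140625, 121.2536849975586], [421.65020751953125, -325.12689208984375], [670.0768432617188, -296.46136474609375], [618.5697631835938, 149.91921997070312]]
bed ((540.5470581054688, -186.04345703125), (89.51387786865234, 149.72653198242188), 13.161836624145508)
small ((770.8020629882812, -172.08062744140625), (160.55616760253906, 150.24159240722656), 0.36887624859809875)
large ((211.3064727783203, -323.1402587890625), (210.87042236328125, 278.41021728515625), 0.8591147661209106)
[[479.9192810058594, -123.33805084228516], [514.0123901367188, -269.1313781738281], [601.1748046875, -248.74887084960938], [567.0817260742188, -102.95553588867188]]
disc [ 533.480848   -161.45719879   44.        ]
[-1.79905028e+02 -7.16640218e-03  1.80386777e+01]
```

View pics/crop0.png

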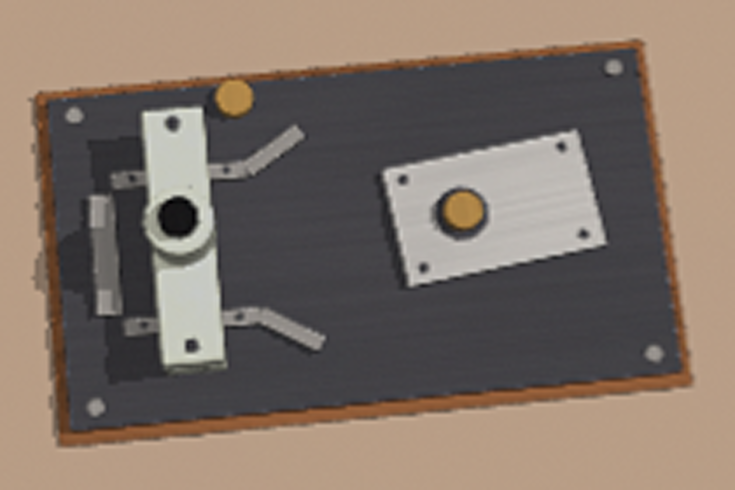

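The plate on the bed measures 149.7 x 89.5 mm, so it is the holder meant. In rig coordinates it sits at about (-130, -9), turned +6.6°. The crop shows the disc at (462,211) towards the bridge, the guides and the stop, with the spare at (234,98). I'll push the tail edge with both fingertips.

Request:
servo_tool:
  fingers: [0.05,0.05,0.05,0.05,0.05,0.05,0.05,0.05,0.05,0.05]
  linear:
    - [0.04,-0.014,0]
    - [0.085,-0.03,0.01]
    - [0.13,-0.045,0.02]
    - [0.175,-0.061,0.03]
    - [0.22,-0.076,0.04]
    - [0.265,-0.092,0.05]
    - [0.31,-0.107,0.06]
    - [0.355,-0.123,0.06]
    - [0.4,-0.139,0.06]
    - [0.448,-0.155,0.06]
  rotation:
    - [0,0,-8.5]
    - [0,0,-17]
    - [0,0,-25.5]
    - [0,0,-34]
    - [0,0,-42.5]
    - [0,0,-51]
    - [0,0,-59.5]
    - [0,0,-68]
    - [0,0,-76.5]
    - [0,0,-85.1]

```text
time: 1.1
tool_pos: [564.2, -283.2, 162.4]
tcp_rot: [-180.0, -0.0, 103.5]
ft_force: [0.6, -0.4, 0.6]
finger_gap: 49.9
grip_force: 0.0
```

Request:
servo_tool:
  fingers: [0.05,0.05]
  linear:
    - [0,0,0]
    - [0,0,0]
  rotation:
    - [0,0,0]
    - [0,0,0]

```text
time: 1.3
tool_pos: [563.7, -283.4, 162.1]
tcp_rot: [-179.9, -0.0, 103.2]
ft_force: [-0.5, -0.2, -0.1]
finger_gap: 49.7
grip_force: 0.0
```

Request:
servo_tool:
  fingers: [0.05,0.05,0.05,0.05,0.05]
  linear:
    - [0,0,0.03]
    - [0,0,0.06]
    - [0,0,0.09]
    - [0,0,0.113]
    - [0,0,0.113]
  rotation:
    - [0,0,0]
    - [0,0,0]
    - [0,0,0]
    - [0,0,0]
    - [0,0,0]

```text
time: 1.8
tool_pos: [559.0, -284.2, 45.3]
tcp_rot: [-179.6, -0.3, 103.0]
ft_force: [-0.5, 0.4, -0.6]
finger_gap: 49.8
grip_force: 0.0
```

Run:
```python
from h import *
s=snap("top","t1");w=snap("wrist","w1");p=snap("side","s1")
a=cv2.resize(s["frame"][120:270,240:460],(440,300));b=cv2.resize(p["frame"][90:240,230:410],(360,300))
c=cv2.resize(w["frame"],(480,300))
o=np.zeros((600,800,3),np.uint8);o[:300,:440]=a;o[:300,440:]=b;o[300:,:480]=c
cv2.imwrite("pics/m1.png",o[:,:,::-1])
```

```text
(no output)
```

View pics/m1.png

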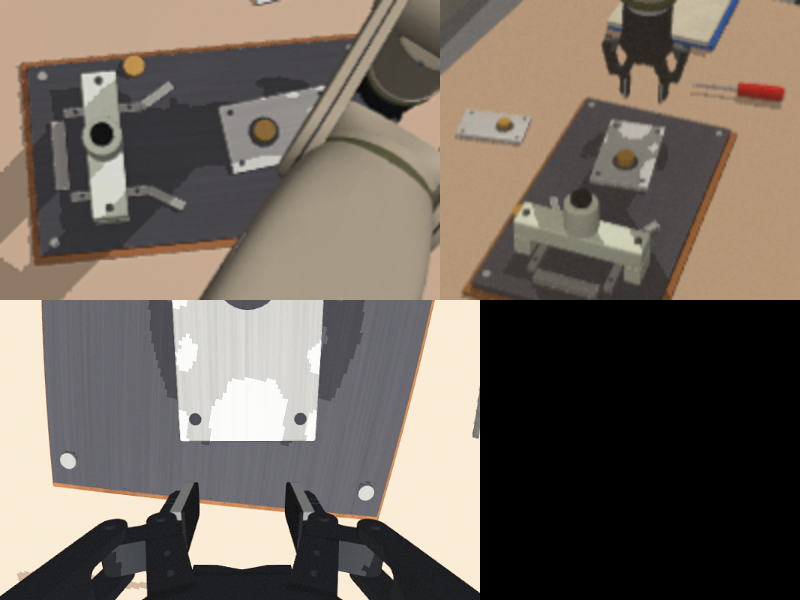

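The side crop shows the fingertips at (628,97) and (660,102), apparently at or past the bed's far end. The wrist view shows them centred on the tail edge. I'll check the fingertip position numerically.

Run:
```python
from h import *
q=r.sense();print(q["tool_pos"],q["tcp_rot"],q["ft_force"],q["joint_pos"])
s=load("s1");w=load("w1")
for u,v in((628,97),(660,102)):
    for z in (22,27,60):print(z,onz(s,230+(u-440)/2,90+v/2,z))
for u,v in((181,440),(316,440)):print("tail",onz(w,u*640/480,(v-300)*4/3,30))
for u,v in((188,484),(296,484)):print("tip",onz(w,u*640/480,(v-300)*4/3,26))
print(proj(s,[559,-284,26]),proj(w,[559,-284,26]))
```

```text
[ 563.38178523 -285.97938004   51.42482959] [1.79947183e+02 6.38120743e-02 1.03037540e+02] [ 0.67425504 -0.4698956   0.84755868] [-3.15561253e+01  2.01010771e+01  8.91017147e+01 -8.85651017e-03
  7.07147967e+01 -4.45907754e+01]
22 [ 607.73770126 -324.92281933   22.        ]
27 [ 604.92562669 -318.63351402   27.        ]
60 [ 586.36593451 -277.124099     60.        ]
22 [ 553.72386127 -336.62171384   22.        ]
27 [ 551.2114331  -330.26750792   27.        ]
60 [ 534.62940711 -288.32974883   60.        ]
tail [ 515.88273646 -268.02443589   30.        ]
tail [ 602.93282652 -247.9129105    30.        ]
tip [ 525.27158265 -299.75910036   26.        ]
tip [ 599.91627309 -282.47929766   26.        ]
(np.float64(332.16081614846604), np.float64(148.06039691339578)) (np.float64(318.99061725225175), np.float64(231.7530857632599))
```

Request:
servo_tool:
  fingers: [0.05,0.05,0.05,0.05]
  linear:
    - [0,0,0.002]
    - [0,0,0.004]
    - [0,0,0.006]
    - [0,0,0.006]
  rotation:
    - [0,0,0]
    - [0,0,0]
    - [0,0,0]
    - [0,0,0]

```text
time: 2.35
tool_pos: [563.3, -284.7, 44.0]
tcp_rot: [180.0, 0.0, 103.1]
ft_force: [-0.2, 0.7, 0.1]
finger_gap: 50.0
grip_force: 0.0
```

Request:
servo_tool:
  fingers: [0.05,0.05,0.05]
  linear:
    - [0,0,0.0015]
    - [0,0,0.003]
    - [0,0,0.003]
  rotation:
    - [0,0,0]
    - [0,0,0]
    - [0,0,0]

```text
time: 2.65
tool_pos: [563.1, -284.6, 40.6]
tcp_rot: [-180.0, -0.0, 103.1]
ft_force: [-0.0, 0.6, 0.4]
finger_gap: 50.0
grip_force: 0.0
```

Request:
servo_tool:
  fingers: [0.05,0.05,0.05]
  linear:
    - [0,0,0.001]
    - [0,0,0.002]
    - [0,0,0.002]
  rotation:
    - [0,0,0]
    - [0,0,0]
    - [0,0,0]

```text
time: 2.95
tool_pos: [563.2, -284.7, 38.8]
tcp_rot: [-180.0, -0.0, 103.1]
ft_force: [-0.3, 0.8, 0.9]
finger_gap: 49.9
grip_force: 0.0
```

Request:
servo_tool:
  fingers: [0.05,0.05,0.05]
  linear:
    - [0,0,0.001]
    - [0,0,0.0015]
    - [0,0,0.0015]
  rotation:
    - [0,0,0]
    - [0,0,0]
    - [0,0,0]

```text
time: 3.25
tool_pos: [563.2, -284.7, 37.3]
tcp_rot: [-180.0, -0.0, 103.1]
ft_force: [-0.0, 0.5, 0.6]
finger_gap: 50.3
grip_force: 0.0
```

Request:
servo_tool:
  fingers: [0.05,0.05,0.05]
  linear:
    - [0,0,0.001]
    - [0,0,0.0015]
    - [0,0,0.0015]
  rotation:
    - [0,0,0]
    - [0,0,0]
    - [0,0,0]

```text
time: 3.55
tool_pos: [563.2, -284.7, 35.8]
tcp_rot: [-180.0, -0.0, 103.1]
ft_force: [-0.4, 0.5, 0.4]
finger_gap: 49.8
grip_force: 0.0
```

Request:
servo_tool:
  fingers: [0.05,0.05,0.05]
  linear:
    - [0,0,0.001]
    - [0,0,0.0015]
    - [0,0,0.0015]
  rotation:
    - [0,0,0]
    - [0,0,0]
    - [0,0,0]

```text
time: 3.85
tool_pos: [563.2, -284.7, 34.4]
tcp_rot: [-180.0, -0.0, 103.1]
ft_force: [-1.2, 0.2, -0.0]
finger_gap: 50.1
grip_force: 0.0
```

Request:
servo_tool:
  fingers: [0.05,0.05,0.05]
  linear:
    - [0,0,0.001]
    - [0,0,0.0015]
    - [0,0,0.0015]
  rotation:
    - [0,0,0]
    - [0,0,0]
    - [0,0,0]

```text
time: 4.15
tool_pos: [563.2, -284.7, 32.9]
tcp_rot: [-180.0, -0.0, 103.1]
ft_force: [-0.0, 0.2, 0.7]
finger_gap: 49.7
grip_force: 0.0
```

Run:
```python
from h import *
w=snap("wrist","w2");p=snap("side","s2")
o=np.zeros((600,640,3),np.uint8);o[:400]=w["frame"];o[400:,:320]=cv2.resize(p["frame"][115:195,280:408],(320,200))
cv2.imwrite("pics/m2.png",o[:,:,::-1])
```

```text
(no output)
```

View pics/m2.png

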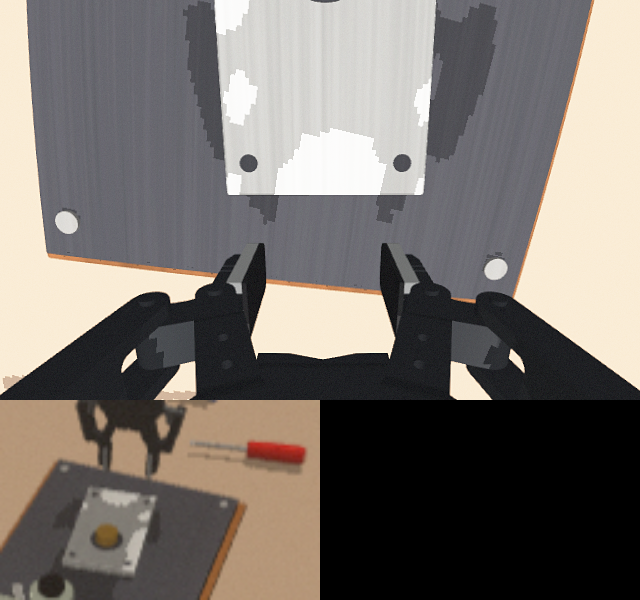

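The wrist view shows the finger inner tips at (265,243) and (381,243) with the tail edge at row 194, so they line up with the plate. In the side crop the tips are at (107,468) and (152,472). I'll work out the tip height from the known 50 mm gap.

Run:
```python
from h import *
w=load("w2");p=load("s2");q=r.sense();print(q["tool_pos"],q["ft_force"],w["fx"],w["k1"])
o,a=ray(w,265,243);_,b=ray(w,381,243)
k=50/np.linalg.norm(a-b);print("cam",o,"tips",o+k*a,o+k*b)
o,a=ray(w,228,194);_,b=ray(w,424,194)
k=90/np.linalg.norm(a-b);print("tail by width",o+k*a,o+k*b, onz(w,228,194,30),onz(w,424,194,30))
yw=np.radians(103.1);ty=np.array([np.sin(yw),-np.cos(yw),0]);tx=np.array([np.cos(yw),np.sin(yw),0])
for z in(14,20,25,30,40):
  for sx in(-11,11):print(z,sx,[np.round(proj(c,q["tool_pos"]*np.array([1,1,0])+[0,0,z]+ty*25*t+tx*sx)) .tolist() for c in(w,p) for t in(-1,1)])
```

```text
[ 563.31580469 -284.7616516    32.99125261] [-0.89590084 -0.21716277  0.73712408] 351.1545538447771 -0.05788270929540507
cam [ 548.44127665 -219.26319642  183.74709578] tips [ 537.69302323 -282.08880146   43.33800599] [ 586.39067292 -270.75133276   43.3648006 ]
tail by width [ 515.52313854 -268.83505808   28.48040786] [ 603.178209   -248.42461032   28.527785  ] [ 515.84530774 -268.3498992    30.        ] [ 602.65904336 -248.14802185   30.        ]
14 -11 [[274.0, 256.0], [369.0, 256.0], [339.0, 150.0], [324.0, 147.0]]
14 11 [[273.0, 216.0], [371.0, 216.0], [338.0, 154.0], [323.0, 151.0]]
20 -11 [[273.0, 261.0], [371.0, 261.0], [339.0, 148.0], [324.0, 146.0]]
20 11 [[271.0, 220.0], [372.0, 220.0], [338.0, 152.0], [323.0, 150.0]]
25 -11 [[271.0, 265.0], [372.0, 265.0], [339.0, 147.0], [324.0, 145.0]]
25 11 [[269.0, 223.0], [374.0, 223.0], [338.0, 151.0], [323.0, 149.0]]
30 -11 [[270.0, 270.0], [373.0, 270.0], [339.0, 146.0], [324.0, 144.0]]
30 11 [[268.0, 227.0], [375.0, 227.0], [338.0, 150.0], [323.0, 147.0]]
40 -11 [[267.0, 280.0], [376.0, 280.0], [339.0, 143.0], [324.0, 141.0]]
40 11 [[264.0, 235.0], [379.0, 235.0], [338.0, 147.0], [323.0, 145.0]]
```

The fingertips are still above the plate's top (z about 43), which agrees with there being no contact force. I'll keep lowering with force checks.

Request:
servo_tool:
  fingers: [0.05,0.05,0.05,0.05,0.05]
  linear:
    - [0,0,0.001]
    - [0,0,0.002]
    - [0,0,0.003]
    - [0,0,0.004]
    - [0,0,0.004]
  rotation:
    - [0,0,0]
    - [0,0,0]
    - [0,0,0]
    - [0,0,0]
    - [0,0,0]

```text
time: 4.75
tool_pos: [563.1, -284.7, 28.7]
tcp_rot: [-180.0, -0.0, 103.1]
ft_force: [0.2, 0.0, 0.2]
finger_gap: 49.9
grip_force: 0.0
```

Request:
servo_tool:
  fingers: [0.05,0.05,0.05,0.05]
  linear:
    - [0,0,0.001]
    - [0,0,0.002]
    - [0,0,0.003]
    - [0,0,0.003]
  rotation:
    - [0,0,0]
    - [0,0,0]
    - [0,0,0]
    - [0,0,0]

```text
time: 5.15
tool_pos: [563.2, -284.7, 25.8]
tcp_rot: [-180.0, -0.0, 103.1]
ft_force: [0.5, 0.3, -0.3]
finger_gap: 50.0
grip_force: 0.0
```

Request:
servo_tool:
  fingers: [0.05,0.05,0.05,0.05,0.05]
  linear:
    - [0,0,0.001]
    - [0,0,0.002]
    - [0,0,0.003]
    - [0,0,0.004]
    - [0,0,0.004]
  rotation:
    - [0,0,0]
    - [0,0,0]
    - [0,0,0]
    - [0,0,0]
    - [0,0,0]

```text
time: 5.65
tool_pos: [563.2, -284.7, 21.8]
tcp_rot: [-180.0, -0.0, 103.1]
ft_force: [-0.3, 0.6, -0.4]
finger_gap: 49.9
grip_force: 0.0
```

Run:
```python
from h import *
w=snap("wrist","w3");p=snap("side","s3")
o=np.zeros((600,800,3),np.uint8);o[:400,:640]=w["frame"];o[400:,:320]=cv2.resize(p["frame"][115:195,280:408],(320,200))
o[400:,320:760]=cv2.resize(w["frame"][180:300,200:464],(440,200))
cv2.imwrite("pics/m3.png",o[:,:,::-1])
```

```text
(no output)
```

View pics/m3.png

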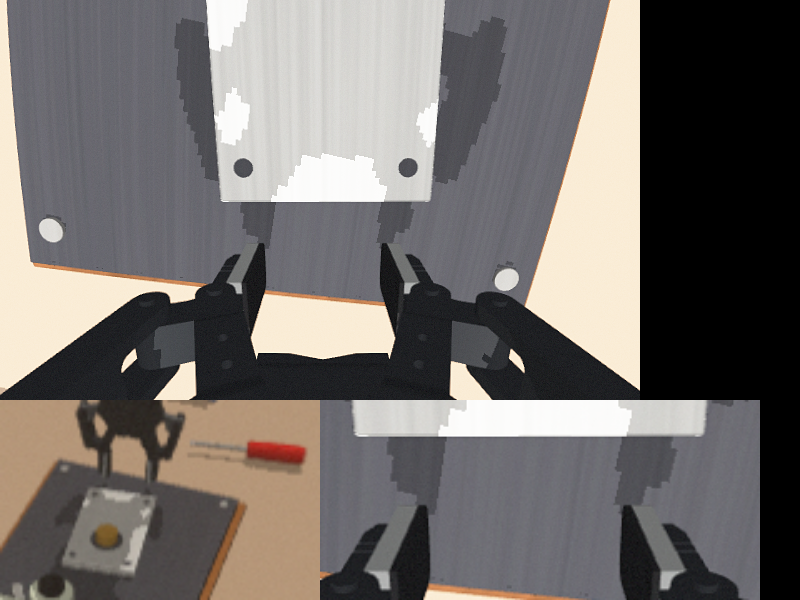

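The shadows at (265,247) now almost meet the fingertips at (258,243), so contact is close.

Request:
servo_tool:
  fingers: [0.05,0.05,0.05]
  linear:
    - [0,0,0.001]
    - [0,0,0.002]
    - [0,0,0.002]
  rotation:
    - [0,0,0]
    - [0,0,0]
    - [0,0,0]

```text
time: 6.05
tool_pos: [563.2, -284.7, 19.8]
tcp_rot: [-180.0, -0.0, 103.1]
ft_force: [0.2, 0.6, 0.4]
finger_gap: 50.0
grip_force: 0.0
```

Request:
servo_tool:
  fingers: [0.05,0.05,0.05]
  linear:
    - [0,0,0.001]
    - [0,0,0.002]
    - [0,0,0.002]
  rotation:
    - [0,0,0]
    - [0,0,0]
    - [0,0,0]

```text
time: 6.35
tool_pos: [563.2, -284.7, 17.8]
tcp_rot: [-180.0, -0.0, 103.1]
ft_force: [-0.4, -0.8, -0.2]
finger_gap: 49.9
grip_force: 0.0
```

Request:
servo_tool:
  fingers: [0.05,0.05,0.05]
  linear:
    - [0,0,0.001]
    - [0,0,0.002]
    - [0,0,0.002]
  rotation:
    - [0,0,0]
    - [0,0,0]
    - [0,0,0]

```text
time: 6.65
tool_pos: [563.2, -284.7, 15.8]
tcp_rot: [-180.0, -0.0, 103.1]
ft_force: [-0.4, -1.0, 0.3]
finger_gap: 50.1
grip_force: 0.0
```

Request:
servo_tool:
  fingers: [0.05,0.05,0.05]
  linear:
    - [0,0,0.001]
    - [0,0,0.002]
    - [0,0,0.002]
  rotation:
    - [0,0,0]
    - [0,0,0]
    - [0,0,0]

```text
time: 6.95
tool_pos: [563.2, -284.7, 13.8]
tcp_rot: [-180.0, -0.0, 103.1]
ft_force: [-0.2, 0.2, -0.1]
finger_gap: 49.9
grip_force: 0.0
```

Request:
servo_tool:
  fingers: [0.05,0.05,0.05]
  linear:
    - [0,0,0.001]
    - [0,0,0.0015]
    - [0,0,0.0015]
  rotation:
    - [0,0,0]
    - [0,0,0]
    - [0,0,0]

```text
time: 7.25
tool_pos: [563.2, -284.7, 12.4]
tcp_rot: [-180.0, -0.0, 103.1]
ft_force: [0.4, -0.0, 0.2]
finger_gap: 50.2
grip_force: 0.0
```

Request:
servo_tool:
  fingers: [0.05,0.05,0.05]
  linear:
    - [0,0,0.001]
    - [0,0,0.0015]
    - [0,0,0.0015]
  rotation:
    - [0,0,0]
    - [0,0,0]
    - [0,0,0]

```text
time: 7.55
tool_pos: [563.2, -284.7, 10.8]
tcp_rot: [-180.0, -0.0, 103.1]
ft_force: [-0.3, 1.2, -0.4]
finger_gap: 49.8
grip_force: 0.0
```

Request:
servo_tool:
  fingers: [0.05,0.05,0.05]
  linear:
    - [0,0,0.0005]
    - [0,0,0.001]
    - [0,0,0.001]
  rotation:
    - [0,0,0]
    - [0,0,0]
    - [0,0,0]

```text
time: 7.85
tool_pos: [563.3, -284.7, 9.9]
tcp_rot: [-180.0, -0.0, 103.1]
ft_force: [-0.7, 0.4, -0.8]
finger_gap: 49.5
grip_force: 0.0
```

Run:
```python
from h import *
w=snap("wrist","w4")
o=np.vstack([cv2.resize(w["frame"][170:290,180:470],(725,300)),])
cv2.imwrite("pics/m4.png",o[:,:,::-1]); print(r.sense()["ft_force"])
```

```text
[ 0.11991016  0.66260653 -0.23421575]
```

View pics/m4.png

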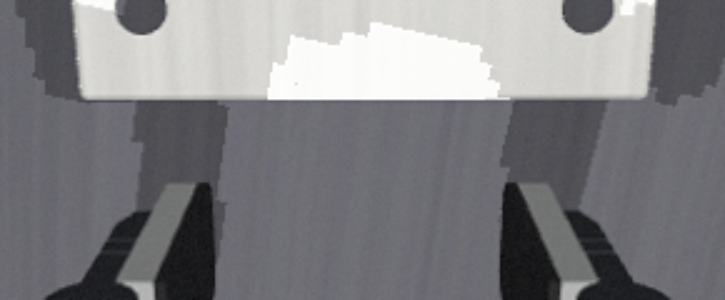

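The crop shows the shadows meeting the tips at (210,183) and (503,183), so the tips are practically on the bed, about 16 mm behind the tail edge at row 98. Pushing starts.

Request:
servo_tool:
  fingers: [0.05,0.05,0.05,0.05,0.05,0.05,0.05,0.05,0.05,0.05]
  linear:
    - [0.004,0,0]
    - [0.008,0,0]
    - [0.012,0,0]
    - [0.015,0,0]
    - [0.018,0,0]
    - [0.021,0,0]
    - [0.024,0,0]
    - [0.028,0,0]
    - [0.032,0,0]
    - [0.036,0,0]
  rotation:
    - [0,0,0]
    - [0,0,0]
    - [0,0,0]
    - [0,0,0]
    - [0,0,0]
    - [0,0,0]
    - [0,0,0]
    - [0,0,0]
    - [0,0,0]
    - [0,0,0]

```text
time: 8.9
tool_pos: [555.1, -249.5, 10.0]
tcp_rot: [180.0, 0.0, 103.1]
ft_force: [0.4, -3.0, -0.9]
finger_gap: 50.2
grip_force: 1.3
```

Run:
```python
from h import *
w=snap("wrist","w5");q=r.sense();print(q["ft_force"],q["tool_pos"])
o=cv2.resize(w["frame"],(640,400))
cv2.imwrite("pics/m5.png",o[:,:,::-1])
```

```text
[ 0.09154795 -1.08187712  1.29504764] [ 555.03132329 -248.87343043   10.01179706]
```

View pics/m5.png

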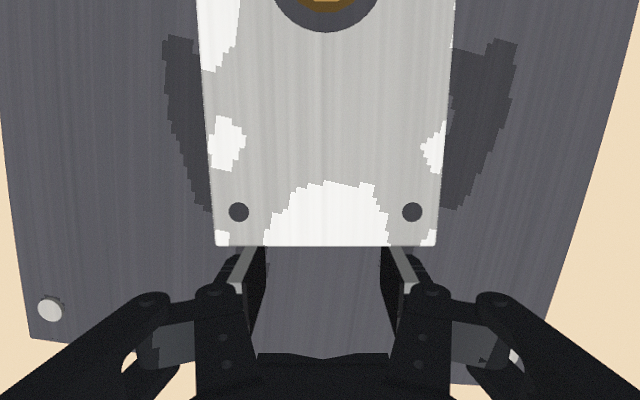

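The plate is square on both fingertips, with tail corners at (216,246) and (437,246). The contact force is about 3 N. Next I'll compute the holder's pose in rig coordinates.

```bash
cat > pose.py <<'E'
from h import *
O=np.array([520.1,-87.6]);ex=np.array([-.1146,.9934]);ey=np.array([-.9934,-.1146]);O=O+30*ex
def tail(w):
    "tail edge corners from bright mask in the wrist view"
    g=cv2.cvtColor(w["frame"],cv2.COLOR_RGB2HSV)
    m=((g[...,2]>150)&(g[...,1]<40)).astype(np.uint8); m[275:]=0
    c=max(cv2.findContours(cv2.morphologyEx(m,cv2.MORPH_OPEN,np.ones((5,5))),0,2)[0],key=cv2.contourArea)[:,0]
    b=c[c[:,1]>c[:,1].max()-6]; L=b[b[:,0].argmin()];Rr=b[b[:,0].argmax()]
    P=[onz(w,*p,30)[:2] for p in(L,Rr)]
    d=P[0]-P[1]; d/=np.linalg.norm(d); f=np.array([d[1],-d[0]])
    mid=(P[0]+P[1])/2; cen=mid+75*f
    print("px",L,Rr,"len",np.linalg.norm(P[0]-P[1]),"rig origin",(cen-O)@ex,(cen-O)@ey,"yaw",np.degrees(np.arctan2(f@ey,f@ex)))
    q=r.sense();t=np.array(q["tool_pos"])
    print("tcp rig",(t[:2]-O)@ex,(t[:2]-O)@ey,t[2],"yaw",q["tcp_rot"][2]-96.58,q["ft_force"],q["time"])
E
python3 -c "
from pose import *
tail(load('w5'));tail(load('w4'))"
```

```text
px [215 243] [435 242] len 88.78112152035152 rig origin -107.76874948330288 -7.443198995821391 yaw 6.7801655570342545
tcp rig -194.21145703499263 -16.2188414297766 10.011797064662206 yaw 6.564584209767048 [ 0.09154795 -1.08187712  1.29504764] 8.95
px [212 207] [438 207] len 88.47567276717453 rig origin -128.814537447386 -10.14491854039579 yaw 6.514801925580261
tcp rig -194.21145703499263 -16.2188414297766 10.011797064662206 yaw 6.564584209767048 [ 0.09154795 -1.08187712  1.29504764] 8.95
```

Request:
servo_tool:
  fingers: [0.05,0.05,0.05,0.05,0.05]
  linear:
    - [0.004,0,0]
    - [0.009,0,0]
    - [0.014,0,0]
    - [0.019,0,0]
    - [0.025,0,0]
  rotation:
    - [0,0,0]
    - [0,0,0]
    - [0,0,0]
    - [0,0,0]
    - [0,0,0]

```text
time: 9.45
tool_pos: [549.5, -225.1, 10.1]
tcp_rot: [180.0, 0.0, 103.1]
ft_force: [0.3, -3.5, 0.9]
finger_gap: 49.9
grip_force: 1.8
```

Request:
servo_tool:
  fingers: [0.05,0.05,0.05,0.05,0.05,0.05,0.05,0.05,0.05,0.05]
  linear:
    - [0.008,-0.001,0]
    - [0.0161,-0.0018,0]
    - [0.0241,-0.0026,0]
    - [0.0322,-0.0033,0]
    - [0.0403,-0.0039,0]
    - [0.0483,-0.0044,0]
    - [0.0564,-0.0047,0]
    - [0.0645,-0.0051,0]
    - [0.0726,-0.0053,0]
    - [0.0807,-0.0054,0]
  rotation:
    - [0,0,0.66]
    - [0,0,1.32]
    - [0,0,1.98]
    - [0,0,2.64]
    - [0,0,3.3]
    - [0,0,3.96]
    - [0,0,4.62]
    - [0,0,5.28]
    - [0,0,5.94]
    - [0,0,6.6]

```text
time: 10.45
tool_pos: [525.7, -147.5, 10.1]
tcp_rot: [180.0, 0.0, 96.5]
ft_force: [0.5, -4.8, 2.6]
finger_gap: 50.4
grip_force: 2.4
```

Request:
servo_tool:
  fingers: [0.05]
  linear:
    - [0,0,0]
  rotation:
    - [0,0,0]

```text
time: 10.55
tool_pos: [525.3, -146.4, 9.7]
tcp_rot: [-180.0, -0.1, 96.5]
ft_force: [-0.4, -0.4, 0.2]
finger_gap: 50.4
grip_force: 0.0
```

Run:
```python
from pose import *
w=snap("wrist","w6");tail(w)
t=snap("top","t6")
o=np.zeros((600,800,3),np.uint8);o[:300,:480]=cv2.resize(w["frame"],(480,300));o[300:,:440]=cv2.resize(t["frame"][120:270,240:460],(440,300))
cv2.imwrite("pics/m6.png",o[:,:,::-1])
```

```text
px [215 242] [435 244] len 88.62384488813755 rig origin -1.6552646979359964 -0.9332892031094886 yaw -0.6318852384908282
tcp rig -89.28838399197863 1.6330686613992453 9.576054246071136 yaw -0.012257875856974465 [0.04552289 0.04346767 0.26052155] 10.6
```

View pics/m6.png

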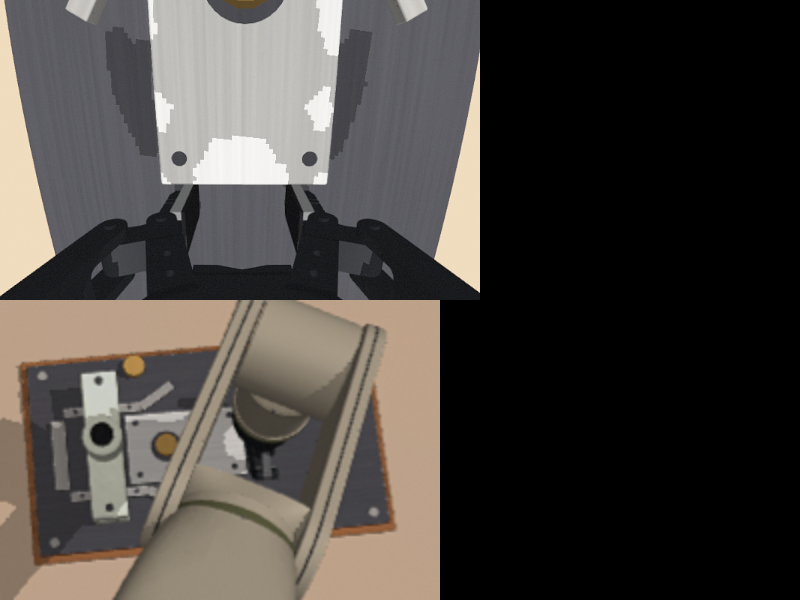

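The holder is in the funnel at rig (-2, -1), straight, with the fingertips on the tail (row 184). It needs about 77 mm more.

Request:
servo_tool:
  fingers: [0.05,0.05,0.05,0.05,0.05,0.05,0.05,0.05,0.05,0.05]
  linear:
    - [0.003,0,0]
    - [0.007,0,0]
    - [0.011,0,0]
    - [0.015,0,0]
    - [0.019,0,0]
    - [0.023,0,0]
    - [0.027,0,0]
    - [0.031,0,0]
    - [0.035,0,0]
    - [0.038,0,0]
  rotation:
    - [0,0,0]
    - [0,0,0]
    - [0,0,0]
    - [0,0,0]
    - [0,0,0]
    - [0,0,0]
    - [0,0,0]
    - [0,0,0]
    - [0,0,0]
    - [0,0,0]

```text
time: 11.65
tool_pos: [521.5, -109.9, 10.0]
tcp_rot: [180.0, -0.0, 96.5]
ft_force: [0.3, -2.1, -1.1]
finger_gap: 49.7
grip_force: 1.1
```

Request:
servo_tool:
  fingers: [0.05,0.05,0.05,0.05,0.05,0.05,0.05,0.05,0.05,0.05]
  linear:
    - [0.003,0,0]
    - [0.007,0,0]
    - [0.011,0,0]
    - [0.015,0,0]
    - [0.019,0,0]
    - [0.022,0,0]
    - [0.025,0,0]
    - [0.028,0,0]
    - [0.03,0,0]
    - [0.031,0,0]
  rotation:
    - [0,0,0]
    - [0,0,0]
    - [0,0,0]
    - [0,0,0]
    - [0,0,0]
    - [0,0,0]
    - [0,0,0]
    - [0,0,0]
    - [0,0,0]
    - [0,0,0]

```text
time: 12.65
tool_pos: [518.0, -79.3, 10.0]
tcp_rot: [180.0, 0.0, 96.5]
ft_force: [0.1, -2.2, -1.8]
finger_gap: 50.1
grip_force: 1.3
```

Run:
```python
from pose import *
w=snap("wrist","w7");tail(w)
```

```text
px [216 244] [435 244] len 88.48335103973608 rig origin 65.37570407367109 -0.8114017461764647 yaw -0.09024101646239172
tcp rig -21.42322241411218 1.1075135266226401 10.028428315087726 yaw -0.04222566382239279 [-0.56718296 -0.9102348  -1.00466815] 12.7
```

About 9.5 mm remains, so I'll take small steps and watch the force.

Request:
servo_tool:
  fingers: [0.05,0.05,0.05,0.05,0.05,0.05,0.05]
  linear:
    - [0.001,0,0]
    - [0.002,0,0]
    - [0.003,0,0]
    - [0.004,0,0]
    - [0.005,0,0]
    - [0.006,0,0]
    - [0.007,0,0]
  rotation:
    - [0,0,0]
    - [0,0,0]
    - [0,0,0]
    - [0,0,0]
    - [0,0,0]
    - [0,0,0]
    - [0,0,0]

```text
time: 13.4
tool_pos: [517.2, -72.4, 10.0]
tcp_rot: [180.0, 0.0, 96.5]
ft_force: [0.1, -2.6, -1.1]
finger_gap: 49.9
grip_force: 1.5
```

Request:
servo_tool:
  fingers: [0.05,0.05,0.05]
  linear:
    - [0.0005,0,0]
    - [0.001,0,0]
    - [0.0015,0,0]
  rotation:
    - [0,0,0]
    - [0,0,0]
    - [0,0,0]

```text
time: 13.7
tool_pos: [517.0, -71.0, 10.0]
tcp_rot: [-180.0, 0.0, 96.5]
ft_force: [0.9, -3.8, 0.1]
finger_gap: 50.0
grip_force: 1.5
```

Request:
servo_tool:
  fingers: [0.05,0.05]
  linear:
    - [0.0005,0,0]
    - [0.001,0,0]
  rotation:
    - [0,0,0]
    - [0,0,0]

```text
time: 13.9
tool_pos: [517.0, -70.0, 10.0]
tcp_rot: [180.0, 0.0, 96.5]
ft_force: [1.3, -3.5, -0.5]
finger_gap: 50.2
grip_force: 1.5
```

Request:
servo_tool:
  fingers: [0.05,0.05]
  linear:
    - [0.0005,0,0]
    - [0.001,0,0]
  rotation:
    - [0,0,0]
    - [0,0,0]

```text
time: 14.1
tool_pos: [516.8, -69.1, 10.0]
tcp_rot: [180.0, 0.0, 96.5]
ft_force: [0.6, -6.1, -1.0]
finger_gap: 50.0
grip_force: 2.9
```

Request:
servo_tool:
  fingers: [0.05,0.05]
  linear:
    - [0.0005,0,0]
    - [0.001,0,0]
  rotation:
    - [0,0,0]
    - [0,0,0]

```text
time: 14.3
tool_pos: [516.9, -69.0, 10.1]
tcp_rot: [180.0, 0.1, 96.5]
ft_force: [0.1, -9.2, -1.9]
finger_gap: 50.3
grip_force: 5.1
```

Request:
servo_tool:
  fingers: [0.05,0.05]
  linear:
    - [0.0005,0,0]
    - [0.001,0,0]
  rotation:
    - [0,0,0]
    - [0,0,0]

```text
time: 14.5
tool_pos: [517.0, -69.0, 10.2]
tcp_rot: [180.0, 0.2, 96.5]
ft_force: [0.3, -14.6, -3.2]
finger_gap: 49.9
grip_force: 7.3
```

The stop is reached: the TCP halts at y = -69.0 while the force climbs to 14.6 N. I'll back off gently and then rise clear.

Request:
servo_tool:
  fingers: [0.05,0.05,0.05,0.05,0.05,0.05,0.05]
  linear:
    - [-0.001,0,0]
    - [-0.003,0,0]
    - [-0.008,0,0]
    - [-0.018,0,0]
    - [-0.03,0,0]
    - [-0.042,0,0]
    - [-0.05,0,0]
  rotation:
    - [0,0,0]
    - [0,0,0]
    - [0,0,0]
    - [0,0,0]
    - [0,0,0]
    - [0,0,0]
    - [0,0,0]

```text
time: 15.2
tool_pos: [522.5, -118.2, 10.1]
tcp_rot: [180.0, 0.0, 96.5]
ft_force: [0.0, -0.3, 0.7]
finger_gap: 50.1
grip_force: 0.0
```

Request:
servo_tool:
  fingers: [0.05,0.05,0.05,0.05,0.05,0.05,0.05]
  linear:
    - [-0.01,0,-0.01]
    - [-0.02,0,-0.03]
    - [-0.03,0,-0.06]
    - [-0.05,0,-0.09]
    - [-0.08,0,-0.12]
    - [-0.1,0,-0.14]
    - [-0.1,0,-0.14]
  rotation:
    - [0,0,0]
    - [0,0,0]
    - [0,0,0]
    - [0,0,0]
    - [0,0,0]
    - [0,0,0]
    - [0,0,0]

```text
time: 15.9
tool_pos: [536.0, -220.1, 155.3]
tcp_rot: [179.6, 0.3, 96.4]
ft_force: [0.2, -0.1, 1.1]
finger_gap: 49.8
grip_force: 0.0
```

Run:
```python
from pose import *
w=snap("wrist","w8");t=snap("top","t8");print(r.sense()["tool_pos"])
o=np.zeros((600,800,3),np.uint8);o[:300,:480]=cv2.resize(w["frame"],(480,300));o[300:,:440]=cv2.resize(t["frame"][120:270,240:460],(440,300))
cv2.imwrite("pics/m8.png",o[:,:,::-1])
c=O
for n,p in(("tailL",O+45*ey),("tailR",O-45*ey)):print(n,proj(w,[*p,30]))
```

```text
[ 533.79478995 -216.6891936   150.68092445]
tailL (np.float64(254.71122056752472), np.float64(-38.63384630999474))
tailR (np.float64(382.69422953122034), np.float64(-38.93497466664712))
```

View pics/m8.png

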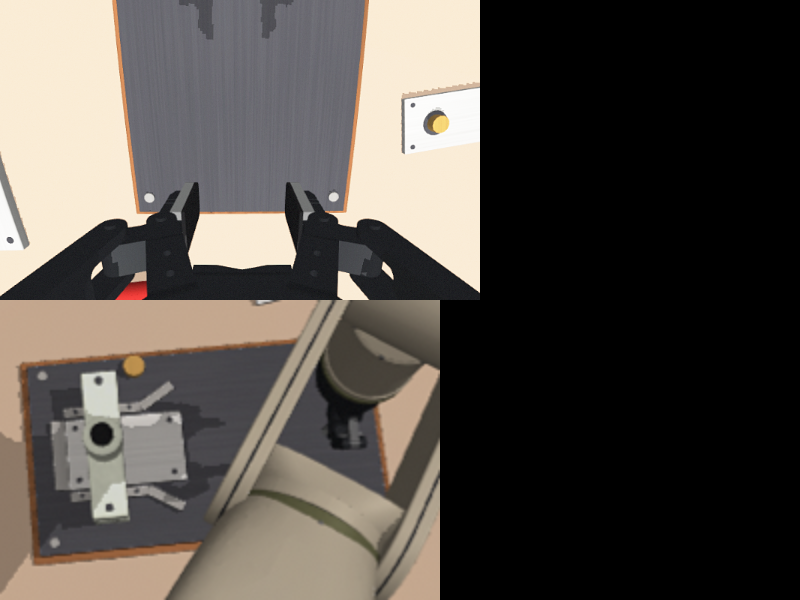

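The top view shows the plate straight between the guides, its front edge (68,455) against the stop and the disc hidden under the bridge. The spare is still at (134,365), and the hand is clear at (350,425).

Request:
servo_tool:
  fingers: [0.05,0.05,0.05]
  linear:
    - [0,0,0]
    - [0,0,0]
    - [0,0,0]
  rotation:
    - [0,0,0]
    - [0,0,0]
    - [0,0,0]

```text
time: 16.3
tool_pos: [533.0, -215.1, 148.8]
tcp_rot: [-179.9, -0.1, 96.6]
ft_force: [-0.1, 1.0, -0.8]
finger_gap: 49.7
grip_force: 0.0
```

```bash
python3 -c "
from bench import r
print(r.hand_in())"
```

```text
the job is handed in; nothing more can be done
None
```

I pushed the holder flat along the bed and under the bridge until it met the end stop, with the hand clear after 16.3 s, and handed the job in; no verdict came back.

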